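Rebuild a turntable hub: bearing, spacer, push-on retainer

TASK

Rebuild the turntable hub on the upright shaft of the little round stand: first slide the bearing onto the shaft and press it fully home, until it bears on the sprung seat below, then put the spacer sleeve on top of it, and last press the retainer on, flange down, until the whole stack is snug with no gaps and the seat stays under light spring load. How high the seat is set is not known and must be felt; go slowly, press with no more than about 20 N, and leave the mixing cup and the eraser where they are.

Things in the scene. Friction and masses are not known exactly. Their poses are not given: they have to be found in the camera images.
- stand: Fixed round dark steel base plate, diameter 72, 12 high, flat on the table; origin at the centre of its underside, z up. The upright shaft stands on its centre.
- shaft_foot (a point): Foot of the shaft, 12 above the table. Round it sits an aluminium collar (diameter 29) with a sprung steel seat (diameter 25) on top, on which the bearing must bear. The seat's top stands anywhere from 27 to 39 above the table, set by hand and not reported. It yields about 4 N per mm, 2 mm at most, then is hard; more than 22 N on it damages it.
- shaft_tip (a point): Centre of the top end of the fixed steel shaft, 85 above the table, 14.6 in diameter, its top 8 mm tapered to 8. Two opposite sprung strips (18.4 across, tops 9 below the tip) rub in the bores of bearing and retainer: sliding these takes a push of about 4 to 8 N, and they stay where left. A clearly higher push (about 12 N) means they have met the seat or the part below.
- bearing_center (a point): Centre of the loose ball bearing: flat steel ring with dark shields, outer diameter 50, bore 17, 12 high, lying flat (z up). Its underside is 6 below this point. About 0.1 kg.
- spacer_center (a point): Centre of the loose spacer: plain aluminium sleeve, outer diameter 36, bore 21, 16 high, standing upright; it slips freely over the shaft. Its underside is 8 below this point.
- retainer_center (a point): Centre of the loose push-on retainer: black plastic hat-shaped collar, 16 high, bore 17; the lower 5 mm are a flange of diameter 40, above it a boss of diameter 29 to grip (11 high). It starts flange down. Its underside is 8 below this point.
- cup: Loose white plastic mixing cup, 60 across the rim, 46 high, a bystander; origin at the centre of its underside.
- eraser: Loose small eraser in a sleeve, 21 x 48 x 13, a bystander; origin at the centre of its underside.
Mind the look-alikes: they are no part of the job. There is more than one size of the part that bears retainer_center; the job needs the smallest.

How it is judged:
By the outcome, as a careful person would: the job done as asked, in the order asked, and still so for the second after the job is handed in, with the robot touching nothing.
It also fails if it takes over 64 s, if anything falls off the work surface, if the arm or the gripper's body presses on something with over 40 N, if the wrist force passes 120 N, or if a joint passes its speed limit or range.

ROBOT

A 6-joint arm with a two-finger parallel gripper is mounted at the origin on a cart in front of the work surface, level with it; the furniture and walls round the work are solid. World frame = base frame: x ahead of the robot, y to its left, z up, the work surface at z = 0. Lengths are in m, angles in degrees, forces in N, time in s.
With the tool pointing down it reaches from about 0.35 to 0.875 m from the base axis. Payload 4.2 kg.
Tool frame: the origin (TCP) lies midway between the tips of the shut fingers; the grasp point (between the pads) lies 19 mm behind it; z points along the fingers, y is the direction in which the jaws open and shut (so a half turn about z gives the same grasp; the last joint's range is limited). The gripper opens to 87 mm and grips with 3 to 60 N. Pads are 19 mm wide; open, the fingers measure 117 mm over their backs; the gripper's body (75 mm by 190 mm) begins 51 mm behind the grasp point.
Start: joints at [14.817, 22.042, 0.453, 0, -68.411, -14.817], TCP at [0.625, 0, 0.223] pointing down, gripper open.
Joint ranges: [-179.83, 179.83], [-69.29, 118.12], [-61.27, 80.66], [-181.25, 117.63], [-171.15, -9.14], [-177.46, 177.46]. Speed limits (degrees/s): [159.86, 159.86, 180, 180, 180, 180].

INTERFACE

Orientations are given as a 3x3 rotation matrix whose columns are the frame's x, y, z axes.
In Python, from station import r gives the robot as it stands.
- The arm moves only by the tool carry_out, never from a script. Its argument "steps" is a list of rows, each a list of 2 entries, a list of its own where there are three numbers: the shift along the tool's x, y, z in cm, then the turn about the tool's z in degrees. In form: [[[x, y, z], twist], ...]. A call has 1 to 20 rows; each row is the pose to reach, as a shift and turn from the pose measured when the call began, along the tool's axes at that moment; what a row does not reach only later rows make up. A row lasts 1/10 s, in which the tool goes at most 50 mm and 8.59 degrees, less where a joint would pass 70% of its speed; a pose out of reach is approached as far as the arm can. A call with a gripper value outside its range is refused whole. "gripper" is the gripper's target within -1 to 1 (fully open at 1, half-way at 0, shut at -1), set as the call begins (left out, the last holds). The fingers move at their own pace and stop on an object; the grip force is fixed at half the most. Time passes only in rows, so rows that repeat a pose let the fingers close. It gives the time, the measured TCP pose, the force and the opening at its end, in the units of the state.
- r.sense(): the state, without advancing time (a new reading comes with each control period).
- r.capture(name): name is "scene" or "side" or "wrist"; returns the picture (480x640x3 uint8, red, green, blue); there is no depth.
- r.calibration(name): a dict with "camera_matrix" (3x3 intrinsics, pixels), "world_from_camera" (4x4, takes a point from camera to world coordinates). Camera axes: x right, y up, looking along -z (the intrinsics and any distortion apply to the point x, -y, -z); pixel columns grow to the right and rows downward; lengths in m; the calibration is good to about 2 mm. A picture is of the moment at which its call begins: read the wrist's pose just before it. calibration takes no time and is no camera call; for the wrist camera it gives the pose at the moment of the call.
- r.finish_job(): hands the job in, once; it reports no verdict.
Trained networks look in the newest picture that a camera, given by its name, has taken for a name from the list of things; names that differ only in an ending like _2 or _b are one class to them, and where a whole thing is asked for, a point or a joint stands for the part that bears it (a point fixed in the world has none). Each returns a list of dicts, best first, with "confidence" (0 to 1); they miss things now and then, are a little off and sometimes report something else, mostly with a low value. They report only what shows in the picture. A call takes as long as a camera call. They do not tell look-alikes from the thing itself.
- r.cut_out(camera, target): "pixels" (480x640 bool, what is visible of it).
- r.place_of(camera, target): "centre" ([x, y, z] in m, in world coordinates, good to about 4 mm: a listed point, or the origin of a listed thing).
The state is a dict: "time_s": time; "joints": joint angles; "joint_velocities": joint speeds; "effort": joint torques, N m; "tcp_pos": TCP position; "ee_rot": TCP orientation; "wrist_force": force on the tool from outside, world axes, zero at the start; "moment": the same for the moment, N m; "gripper_width": opening from 0.0 (shut) to 1.0 (fully open).
Only numpy, scipy, OpenCV 4.12 (cv2) and the standard library are available. Lean on these libraries where they do the work, as an engineer would, in place of code of your own. Each camera call takes 0.05 s, during which the arm holds its last target. There are 200 camera calls.

## Working session

There is one attempt and no reset: what is moved stays moved. The work goes in short steps, Python scripts to look and compute and a tool call to move; the robot and the scene stay as the last step left them, time stands still between calls to the robot, and variables do not carry over. Pictures are saved under pics/ and viewed, about 8 in all and at most 12, crops included, and the job is handed in when it is done.

Besides the shell and the picture viewer there is one more tool, called after "Emit:" as a command line: name --argument value ..., lists and objects as JSON in quotes. carry_out: Moves the arm, as the interface text tells. Its arguments: {"type":"object","properties":{"steps":{"type":"array","items":{"type":"array"}},"gripper":{"type":"number"}},"required":["steps"]}

```bash
mkdir -p pics
cat > h.py <<'E'
import numpy as np, cv2
from station import r
def save(cam,name):
    im=r.capture(cam); cv2.imwrite(f'pics/{name}.png',im[:,:,::-1]); return im
def proj(cam,p):
    c=r.calibration(cam); K=np.array(c['camera_matrix']); T=np.linalg.inv(np.array(c['world_from_camera']))
    q=T[:3,:3]@np.array(p)+T[:3,3]; q=q*[1,-1,-1]; u=K@q; return u[:2]/u[2]
def ray(cam,uv,z):
    c=r.calibration(cam); K=np.array(c['camera_matrix']); T=np.array(c['world_from_camera'])
    d=np.linalg.inv(K)@[uv[0],uv[1],1]; d=T[:3,:3]@(d*[1,-1,-1]); o=T[:3,3]
    return o+d*(z-o[2])/d[2]
E
python3 - <<'E'
from h import *
s=r.sense(); print(s)
print(r.calibration('scene').keys())
for cam in ('scene','side','wrist'):
    im=save(cam,cam+'0')
    print(cam,np.round(np.array(r.calibration(cam)['world_from_camera'])[:3,3],3))
    for t in ('stand','shaft_tip','bearing_center','spacer_center','retainer_center','cup','eraser'):
        print(t,[(np.round(d['centre'],4).tolist(),round(d['confidence'],2),np.round(proj(cam,d['centre'])).tolist()) for d in r.place_of(cam,t)])
E
```

```text
{'time_s': 0.0, 'joints': array([ 1.48176029e+01,  2.20905954e+01,  3.81107751e-01, -2.97925005e-02,
       -6.84117926e+01, -1.48151213e+01]), 'joint_velocities': array([-0.06784105, -0.07227755,  0.00999147, -0.04377459, -0.01171381,
        0.12416106]), 'effort': array([ 5.69075401e-04, -3.90661991e+01,  1.87403029e+01,  4.22001421e+00,
        1.09914420e-02, -1.81494070e-04]), 'tcp_pos': array([6.24401503e-01, 3.55558437e-05, 2.21468349e-01]), 'ee_rot': array([[-1.48437169e-04, -9.99997635e-01, -2.16995346e-03],
       [-9.99999986e-01,  1.48597890e-04, -7.39057132e-05],
       [ 7.42279889e-05,  2.16994246e-03, -9.99997643e-01]]), 'wrist_force': array([ 0.9646411 , -0.47416051, -0.2635932 ]), 'moment': array([-0.01760707, -0.01790293, -0.00201674]), 'gripper_width': 1.0004511251794732}
dict_keys(['camera_matrix', 'world_from_camera'])
scene [ 0.184 -0.387  0.574]
stand [([0.4811, 0.1059, 0.0022], 0.77, [329.0, 325.0])]
shaft_tip [([0.4802, 0.1072, 0.0877], 0.68, [327.0, 280.0]), ([0.6129, 0.1962, 0.0113], 0.66, [367.0, 258.0])]
bearing_center [([0.4575, 0.2861, 0.0054], 0.92, 
[... 683 characters left out ...]
 257.0])]
retainer_center [([0.6153, 0.1944, 0.0073], 0.69, [339.0, 304.0]), ([0.5881, -0.0016, 0.0122], 0.56, [215.0, 322.0])]
cup [([0.6643, 0.3012, 0.0054], 0.94, [411.0, 310.0])]
eraser [([0.5215, 0.2245, -0.0025], 0.61, [336.0, 262.0])]
wrist [ 0.625 -0.074  0.385]
stand [([0.4755, 0.1055, 0.0053], 0.81, [443.0, 296.0])]
shaft_tip []
bearing_center []
spacer_center [([0.4783, 0.1053, 0.0057], 0.6, [441.0, 296.0])]
retainer_center [([0.583, 0.0992, 0.0069], 0.92, [354.0, 292.0]), ([0.585, 0.0037, 0.0096], 0.89, [355.0, 213.0]), ([0.6167, 0.1961, 0.011], 0.78, [325.0, 364.0]), ([0.522, 0.2219, 0.0013], 0.26, [398.0, 377.0])]
cup []
eraser [([0.5238, 0.2227, 0.0006], 0.43, [396.0, 377.0])]
```

View pics/scene0.png

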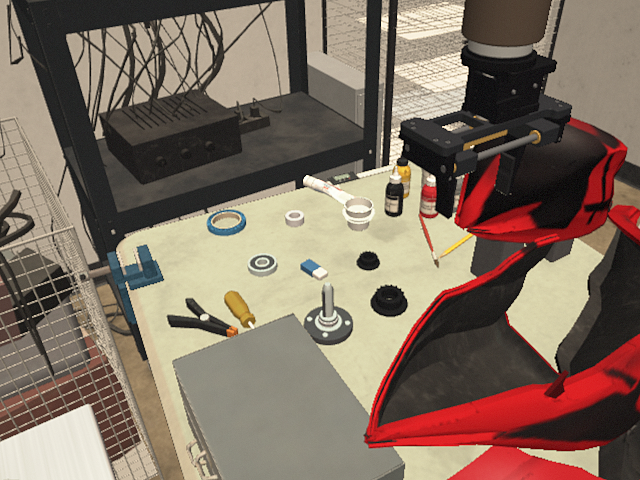

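View pics/wrist0.png

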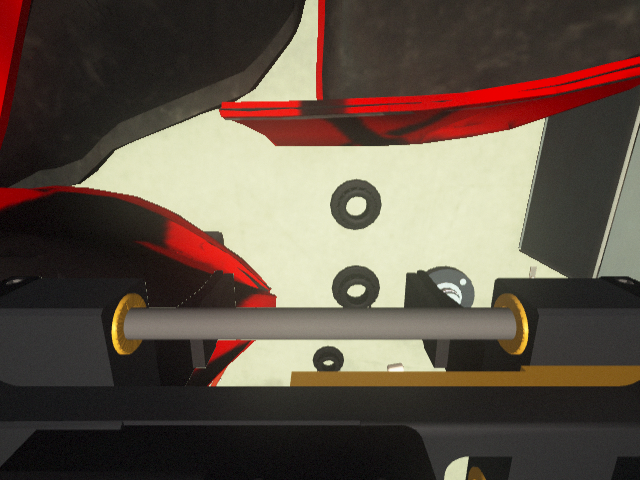

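Scene: bearing at (262,264), spacer (295,217), stand (328,323), cup (358,213), eraser (313,270). There are three hat-shaped retainer candidates: scene (367,258), scene (389,297) and wrist (355,205). The one at (367,258) looks smallest. I'll enlarge the side view to confirm.

Run:
```python
from h import *
im=cv2.imread('pics/side0.png'); cv2.imwrite('pics/sidec.png',cv2.resize(im[180:380,180:460],None,fx=2.8,fy=2.8,interpolation=3))
r.capture('scene');r.capture('side');r.capture('wrist')
for cam in('scene','side','wrist'):
    for t in('retainer_center','bearing_center','spacer_center'):
        for d in r.cut_out(cam,t):
            m=d['pixels'].astype(np.uint8); y,x=np.nonzero(m)
            w=np.linalg.norm(ray(cam,(x.min(),y.mean()),.003)-ray(cam,(x.max(),y.mean()),.003))
            print(cam,t,round(d['confidence'],2),x.min(),x.max(),y.min(),y.max(),'w',round(w,4))
```

```text
scene retainer_center 0.91 356 379 250 269 w 0.0389
scene retainer_center 0.62 370 406 285 316 w 0.0553
scene bearing_center 0.55 247 276 253 275 w 0.0491
scene bearing_center 0.37 304 352 305 344 w 0.0704
scene bearing_center 0.26 342 374 196 230 w 0.0612
scene spacer_center 0.52 285 304 210 227 w 0.036
side retainer_center 0.59 331 352 294 313 w 0.0343
side bearing_center 0.92 343 369 216 238 w 0.0481
side spacer_center 0.65 417 438 247 267 w 0.0369
wrist retainer_center 0.86 330 380 179 230 w 0.0559
wrist retainer_center 0.83 331 379 265 306 w 0.0574
wrist retainer_center 0.59 313 343 345 370 w 0.0382
```

View pics/sidec.png

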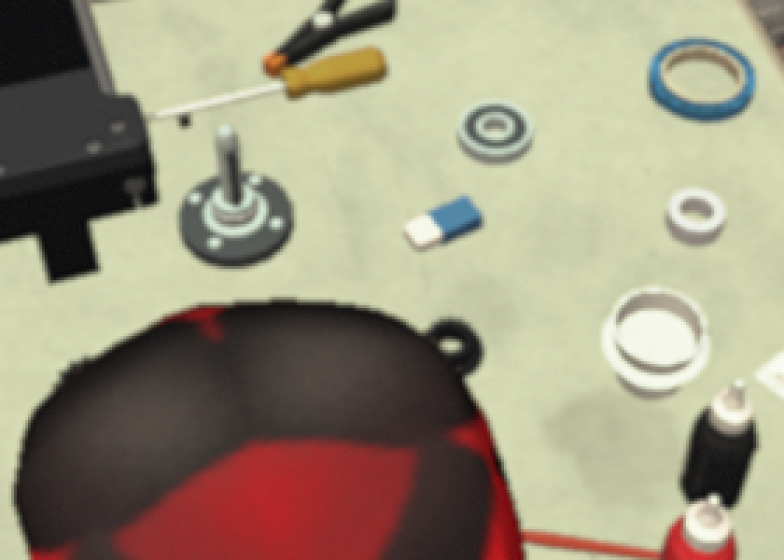

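The smallest retainer is the one at scene (367,258), side (340,304), measuring about 38–39 mm across and fitting the 40 mm flange. The other two are about 55 mm. Next I'll work out the extent of the grey case beside the stand and fuse the part positions.

Run:
```python
from h import *
print(r.sense()['time_s'])
for z in (0,.05,.08,.11,.15):
    print(z,'scene farR(295,315)',ray('scene',(295,315),z).round(3)[:2],'nearR(402,470)',ray('scene',(402,470),z).round(3)[:2],'left(175,360)',ray('scene',(175,360),z).round(3)[:2],
    'wrist',[ray('wrist',u,z).round(3)[:2].tolist() for u in((548,115),(520,250),(600,280),(640,120))])
print('driver',ray('scene',(238,305),.01).round(3),ray('scene',(255,328),.01).round(3))
# ellipse-fit bases: masks -> centroids at mid height
for cam in('scene','side'):
    r.capture(cam)
    for t,z in(('bearing_center',.006),('spacer_center',.008),('retainer_center',.006)):
        d=r.cut_out(cam,t)[0]; y,x=np.nonzero(d['pixels']); 
        c=((x.min()+x.max())/2,(y.min()+y.max())/2)
        print(cam,t,ray(cam,c,z).round(4))
    d=r.cut_out(cam,'stand')[0];y,x=np.nonzero(d['pixels']); print(cam,'stand',x.min(),x.max(),y.min(),y.max(),ray(cam,((x.min()+x.max())/2,y.max()),0).round(4))
# spots
print(r.sense()['time_s'])
im=cv2.imread('pics/scene0.png');im2=cv2.imread('pics/side0.png')
cv2.imwrite('pics/st.png',np.hstack([cv2.resize(im[270:350,285:365],None,fx=5,fy=5,interpolation=3),cv2.resize(im2[210:290,222:302],None,fx=5,fy=5,interpolation=3)]))
```

```text
1.8
0 scene farR(295,315) [0.45  0.153] nearR(402,470) [ 0.429 -0.133] left(175,360) [0.266 0.166] wrist [[0.384, -0.1], [0.39, 0.049], [0.288, 0.087], [0.285, -0.095]]
0.05 scene farR(295,315) [0.426 0.106] nearR(402,470) [ 0.408 -0.155] left(175,360) [0.259 0.118] wrist [[0.415, -0.097], [0.42, 0.033], [0.331, 0.066], [0.329, -0.092]]
0.08 scene farR(295,315) [0.413 0.078] nearR(402,470) [ 0.395 -0.168] left(175,360) [0.255 0.089] wrist [[0.434, -0.095], [0.438, 0.024], [0.358, 0.053], [0.356, -0.091]]
0.11 scene farR(295,315) [0.399 0.05 ] nearR(402,470) [ 0.382 -0.181] left(175,360) [0.251 0.06 ] wrist [[0.453, -0.093], [0.457, 0.014], [0.384, 0.041], [0.382, -0.089]]
0.15 scene farR(295,315) [0.38  0.012] nearR(402,470) [ 0.365 -0.199] left(175,360) [0.245 0.022] wrist [[0.478, -0.09], [0.481, 0.001], [0.419, 0.024], [0.418, -0.087]]
driver [0.383 0.21  0.01 ] [0.383 0.152 0.01 ]
scene bearing_center [0.4586 0.2839 0.006 ]
scene spacer_center [0.5718 0.3753 0.008 ]
scene retainer_center [0.5821 0.0974 0.006 ]
scene stand 303 352 306 344 [0.4596 0.0763 0.    ]
side bearing_center [0.4608 0.2845 0.006 ]
side spacer_center [0.572  0.3756 0.008 ]
side retainer_center [0.6155 0.2003 0.006 ]
side stand 243 284 241 275 [0.5109 0.096  0.    ]
2.3
```

View pics/st.png

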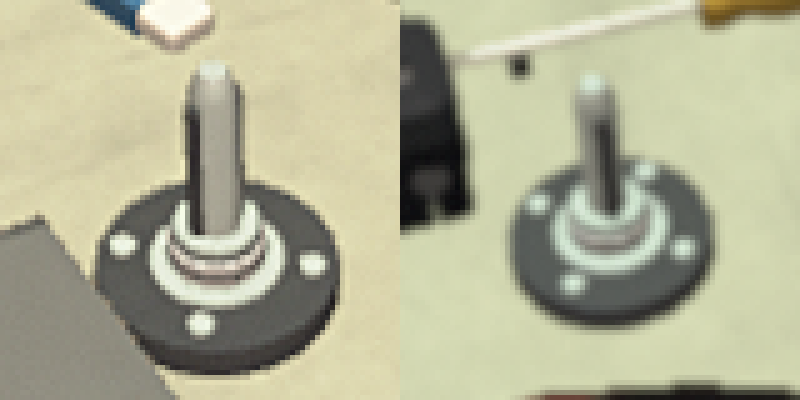

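Run:
```python
from h import *
print('tip',ray('scene',(327.6,283.4),.085).round(4),ray('side',(260.6,226.2),.085).round(4))
print('base',ray('scene',(328.6,320.9),.012).round(4),ray('side',(263.8,255.4),.012).round(4))
```

```text
tip [0.4783 0.1031 0.085 ] [0.479  0.1066 0.085 ]
base [0.4791 0.1043 0.012 ] [0.4783 0.1062 0.012 ]
```

Emit:
carry_out --steps '[[[-2.8,1.6,0],0],[[-5.7,3.3,1],0],[[-8.6,4.9,2],0],[[-11.4,6.6,3],0],[[-14.3,8.2,4],0],[[-17.1,9.9,5],0],[[-20,11.5,6],0],[[-22.8,13.2,7],0],[[-25.7,14.8,8],0],[[-28.5,16.5,9],0],[[-28.5,16.5,11.5],0],[[-28.5,16.5,13],0],[[-28.5,16.5,13],0],[[-28.5,16.5,13],0]]' --gripper 1

```text
time_s: 3.7
tcp_pos: [0.4604, 0.2852, 0.0929]
ee_rot: [[0.0, -1.0, 0.0], [-1.0, -0.0, -0.0], [0.0, -0.0, -1.0]]
wrist_force: [0.7, -0.5, -0.0]
gripper_width: 1.006
```

```bash
cat >> h.py <<'E'
def look(t,name=None):
    s=r.sense(); p=s['tcp_pos']; R=s['ee_rot']
    print('t',s['time_s'],'tcp',p.round(4),'yaw',np.degrees(np.arctan2(R[1,0],R[0,0])).round(2),'w',round(s['gripper_width'],3),'F',s['wrist_force'].round(1), 'j',s['joints'].round(0))
    r.capture('wrist') if name is None else save('wrist',name)
    print('tcp px',proj('wrist',p).round(0))
    for d in r.place_of('wrist',t): print(t,np.round(d['centre'],4),round(d['confidence'],2), 'shift cm',((np.array(d['centre'])-p)@R*100).round(2))
E
python3 - <<'E'
from h import *
look('bearing_center','w1')
d=r.cut_out('wrist','bearing_center')
if d:
    y,x=np.nonzero(d[0]['pixels']);print(x.min(),x.max(),y.min(),y.max())
E
```

```text
t 3.7 tcp [0.4604 0.2852 0.0929] yaw -89.98 w 1.006 F [ 0.7 -0.5 -0. ] j [ 49.  22. -21.   0. -47. -49.]
tcp px [319. 290.]
bearing_center [0.4591 0.2853 0.0056] 0.89 shift cm [-0.01  0.13  8.73]
287 353 209 274
```

View pics/w1.png

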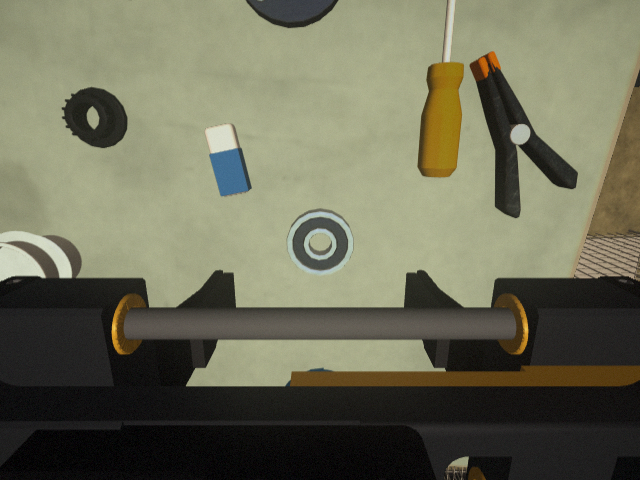

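The wrist view shows the bearing centred at px (320,242), under the open fingers, with the eraser at (228,160) and the driver at (440,120), both clear.

Run:
```python
from h import *
print(ray('wrist',(320,241.7),.010).round(4),r.sense()['tcp_pos'].round(4))
```

```text
[0.4599 0.284  0.01  ] [0.4607 0.2854 0.0937]
```

Emit:
carry_out --steps '[[[0.1,0.05,2.5],0],[[0.1,0.05,5],0],[[0.1,0.05,7],0],[[0.1,0.05,8],0],[[0.1,0.05,8.9],0],[[0.1,0.05,8.9],0],[[0.1,0.05,8.9],0]]'

```text
time_s: 4.55
tcp_pos: [0.4609, 0.285, 0.0054]
ee_rot: [[-0.0, -1.0, 0.003], [-1.0, 0.0, 0.003], [-0.003, -0.003, -1.0]]
wrist_force: [-0.5, 0.4, 0.4]
gripper_width: 1.002
```

Emit:
carry_out --steps '[[[0,0,0],0],[[0,0,0],0],[[0,0,0],0],[[0,0,0],0],[[0,0,0],0],[[0,0,0],0],[[0,0,0],0],[[0,0,0],0]]' --gripper -1

```text
time_s: 5.35
tcp_pos: [0.4609, 0.285, 0.0055]
ee_rot: [[-0.0, -1.0, 0.003], [-1.0, 0.0, 0.002], [-0.002, -0.003, -1.0]]
wrist_force: [-0.6, -0.0, 1.2]
gripper_width: 0.553
```

Emit:
carry_out --steps '[[[0,0,-2],0],[[0,0,-5],0],[[0,0,-8.5],0],[[1,-0.1,-11],0],[[3,-0.3,-11.5],0],[[6,-0.6,-11.5],0],[[9,-0.9,-11.5],0],[[12,-1.2,-11.5],0],[[15,-1.5,-11.5],0],[[17,-1.7,-11.5],0],[[18,-1.8,-11.5],0],[[18,-1.8,-11.5],0],[[18,-1.8,-11.5],0],[[18,-1.8,-11.5],0]]'

```text
time_s: 6.75
tcp_pos: [0.4786, 0.1054, 0.1199]
ee_rot: [[0.001, -1.0, 0.003], [-1.0, -0.001, 0.002], [-0.002, -0.003, -1.0]]
wrist_force: [-1.0, -0.4, -1.3]
gripper_width: 0.552
```

Run:
```python
from h import *
look('bearing_center','w2')
p=r.sense()['tcp_pos']
a=save('scene','s2');b=save('side','d2')
for c in('scene','side'):
  print(c,[(np.round(d['centre'],4),round(d['confidence'],2)) for d in r.place_of(c,'bearing_center')],proj(c,p))
w=cv2.imread('pics/w2.png')
cr=lambda im,c,rr,f:cv2.resize(im[rr-50:rr+50,c-50:c+50],(400,400),interpolation=3)
u=proj('scene',[.4787,.105,.1]).astype(int);v=proj('side',[.4787,.105,.1]).astype(int);print(u,v)
cv2.imwrite('pics/sd2.png',np.hstack([cr(a[:,:,::-1],*u,4),cr(b[:,:,::-1],*v,4)]))
```

```text
t 6.75 tcp [0.4786 0.1054 0.1199] yaw -89.94 w 0.552 F [-1.  -0.4 -1.3] j [ 31.  15. -26.  -0. -48. -31.]
tcp px [318. 291.]
bearing_center [0.4758 0.1037 0.1202] 0.87 shift cm [ 0.17  0.28 -0.03]
scene [(array([0.4718, 0.1024, 0.1179]), 0.95)] [326.36375254 262.49681146]
side [(array([0.4758, 0.1106, 0.1223]), 0.45)] [257.99529061 210.78470666]
[326 274] [258 219]
```

View pics/sd2.png

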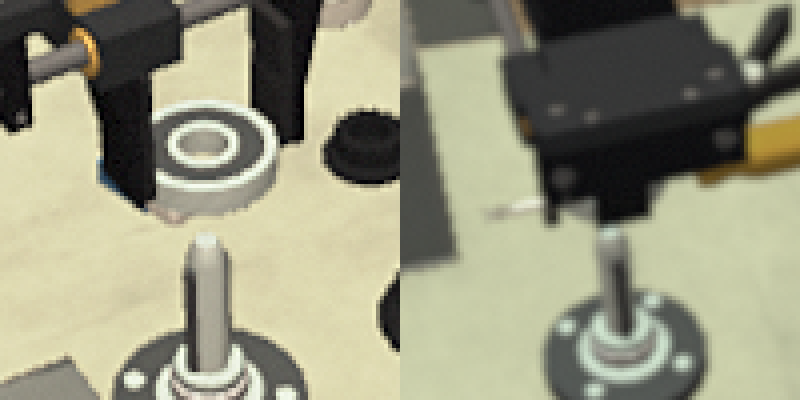

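View pics/w2.png

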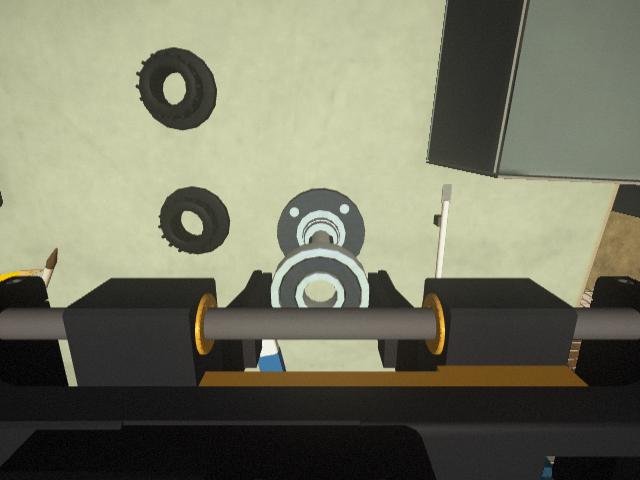

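Scene crop: bearing held level, bore at (203,143), directly over the shaft tip at (207,242). Wrist: bearing centre col 320, base centre col 321. I'll compare them numerically, same camera for both.

Run:
```python
from h import *
print('scene bore',ray('scene',(326.6,259.7),.1265).round(4),'tip',ray('scene',(326+(206-200)/4,274+(241-200)/4),.085).round(4))
print('wrist bore',ray('wrist',(320.5,291),.1265).round(4),'collar/base',ray('wrist',(321,228),.012).round(4))
a=cv2.imread('pics/w2.png');g=cv2.cvtColor(a,6)
for cam in('scene','wrist'):
  r.capture(cam); print(cam,[(np.round(d['centre'],4),round(d['confidence'],2)) for t in('stand','shaft_tip') for d in r.place_of(cam,t)])
  d=r.cut_out(cam,'bearing_center')[0];y,x=np.nonzero(d['pixels']);print(x.min(),x.max(),y.min(),y.max())
for p in([.4787,.105,.085],[.4787,.105,.012]): print(proj('wrist',p).round(1))
# predicted plate edges in wrist for rows
for s in(-1,1): print(proj('wrist',[.4787,.105+s*.036,.012]).round(1))
```

```text
scene bore [0.4778 0.1033 0.1265] tip [0.4772 0.1017 0.085 ]
wrist bore [0.4774 0.1021 0.1265] collar/base [0.477  0.0994 0.012 ]
scene [(array([0.4808, 0.1047, 0.0008]), 0.68), (array([0.4803, 0.1082, 0.0882]), 0.7)]
314 344 248 277
wrist [(array([0.4785, 0.1036, 0.004 ]), 0.89)]
271 368 242 306
[318.4 267.2]
[318.9 235.2]
[318.9 190.9]
[318.9 276.5]
```

Emit:
carry_out --steps '[[[0.05,0.05,1.0],0],[[0.05,0.05,2.0],0],[[0.05,0.05,2.6],0],[[0.05,0.05,2.9],0],[[0.05,0.05,3.2],0],[[0.05,0.05,3.5],0],[[0.05,0.05,3.7],0],[[0.05,0.05,3.7],0]]'

```text
time_s: 8.25
tcp_pos: [0.4781, 0.1042, 0.0829]
ee_rot: [[-0.0, -1.0, 0.002], [-1.0, 0.0, 0.002], [-0.002, -0.002, -1.0]]
wrist_force: [-0.9, 0.0, -0.8]
gripper_width: 0.554
```

Emit:
carry_out --steps '[[[0,0,0.15],0],[[0,0,0.3],0],[[0,0,0.45],0],[[0,0,0.6],0],[[0,0,0.75],0],[[0,0,0.9],0],[[0,0,1.05],0],[[0,0,1.2],0],[[0,0,1.35],0],[[0,0,1.5],0]]'

```text
time_s: 9.25
tcp_pos: [0.4783, 0.1043, 0.0679]
ee_rot: [[0.0, -1.0, 0.003], [-1.0, -0.0, 0.002], [-0.002, -0.003, -1.0]]
wrist_force: [0.2, -0.6, 4.0]
gripper_width: 0.557
```

Emit:
carry_out --steps '[[[0,0,0.15],0],[[0,0,0.3],0],[[0,0,0.45],0],[[0,0,0.6],0],[[0,0,0.75],0],[[0,0,0.9],0],[[0,0,1.05],0],[[0,0,1.2],0],[[0,0,1.35],0],[[0,0,1.5],0],[[0,0,1.65],0],[[0,0,1.8],0],[[0,0,1.95],0],[[0,0,2.05],0]]'

```text
time_s: 10.65
tcp_pos: [0.4784, 0.1044, 0.0473]
ee_rot: [[0.0, -1.0, 0.003], [-1.0, -0.0, 0.003], [-0.003, -0.003, -1.0]]
wrist_force: [-0.5, 0.5, 4.8]
gripper_width: 0.554
```

Emit:
carry_out --steps '[[[0,0,0.06],0],[[0,0,0.12],0],[[0,0,0.18],0],[[0,0,0.24],0],[[0,0,0.3],0]]'

```text
time_s: 11.15
tcp_pos: [0.4785, 0.1044, 0.0443]
ee_rot: [[0.0, -1.0, 0.003], [-1.0, -0.0, 0.003], [-0.003, -0.003, -1.0]]
wrist_force: [-1.5, -0.1, 5.2]
gripper_width: 0.557
```

Emit:
carry_out --steps '[[[0,0,0.05],0],[[0,0,0.1],0],[[0,0,0.15],0]]'

```text
time_s: 11.45
tcp_pos: [0.4785, 0.1044, 0.0428]
ee_rot: [[0.0, -1.0, 0.003], [-1.0, -0.0, 0.003], [-0.003, -0.003, -1.0]]
wrist_force: [-0.4, -0.6, 5.1]
gripper_width: 0.559
```

Emit:
carry_out --steps '[[[0,0,0.05],0],[[0,0,0.1],0],[[0,0,0.15],0]]'

```text
time_s: 11.75
tcp_pos: [0.4784, 0.1044, 0.0412]
ee_rot: [[0.0, -1.0, 0.003], [-1.0, -0.0, 0.002], [-0.002, -0.003, -1.0]]
wrist_force: [-2.2, 0.6, 4.7]
gripper_width: 0.558
```

Emit:
carry_out --steps '[[[0,0,0.05],0],[[0,0,0.1],0],[[0,0,0.15],0]]'

```text
time_s: 12.05
tcp_pos: [0.4785, 0.1044, 0.0397]
ee_rot: [[0.0, -1.0, 0.003], [-1.0, -0.0, 0.003], [-0.003, -0.003, -1.0]]
wrist_force: [-1.0, -0.1, 4.6]
gripper_width: 0.555
```

Emit:
carry_out --steps '[[[0,0,0.05],0],[[0,0,0.1],0],[[0,0,0.15],0]]'

```text
time_s: 12.35
tcp_pos: [0.4785, 0.1044, 0.0381]
ee_rot: [[0.0, -1.0, 0.003], [-1.0, -0.0, 0.003], [-0.003, -0.003, -1.0]]
wrist_force: [-1.6, 0.6, 3.5]
gripper_width: 0.559
```

Emit:
carry_out --steps '[[[0,0,0.05],0],[[0,0,0.1],0]]'

```text
time_s: 12.55
tcp_pos: [0.4785, 0.1045, 0.0371]
ee_rot: [[0.0, -1.0, 0.003], [-1.0, -0.0, 0.003], [-0.003, -0.003, -1.0]]
wrist_force: [-0.5, -0.6, 4.1]
gripper_width: 0.551
```

Emit:
carry_out --steps '[[[0,0,0.05],0],[[0,0,0.1],0]]'

```text
time_s: 12.75
tcp_pos: [0.4785, 0.1045, 0.0361]
ee_rot: [[0.0, -1.0, 0.003], [-1.0, -0.0, 0.003], [-0.003, -0.003, -1.0]]
wrist_force: [-1.1, 0.2, 4.3]
gripper_width: 0.557
```

Emit:
carry_out --steps '[[[0,0,0.05],0],[[0,0,0.1],0]]'

```text
time_s: 12.95
tcp_pos: [0.4785, 0.1044, 0.035]
ee_rot: [[0.0, -1.0, 0.003], [-1.0, -0.0, 0.002], [-0.002, -0.003, -1.0]]
wrist_force: [-1.1, -0.7, 5.0]
gripper_width: 0.555
```

Emit:
carry_out --steps '[[[0,0,0.05],0],[[0,0,0.1],0]]'

```text
time_s: 13.15
tcp_pos: [0.4785, 0.1044, 0.034]
ee_rot: [[0.0, -1.0, 0.003], [-1.0, -0.0, 0.003], [-0.003, -0.003, -1.0]]
wrist_force: [-0.3, 0.2, 3.9]
gripper_width: 0.555
```

Emit:
carry_out --steps '[[[0,0,0.05],0],[[0,0,0.1],0]]'

```text
time_s: 13.35
tcp_pos: [0.4785, 0.1044, 0.0329]
ee_rot: [[0.0, -1.0, 0.003], [-1.0, -0.0, 0.003], [-0.003, -0.003, -1.0]]
wrist_force: [-1.0, -0.0, 4.8]
gripper_width: 0.559
```

Emit:
carry_out --steps '[[[0,0,0.05],0],[[0,0,0.1],0]]'

```text
time_s: 13.55
tcp_pos: [0.4785, 0.1045, 0.0321]
ee_rot: [[0.0, -1.0, 0.003], [-1.0, -0.0, 0.002], [-0.002, -0.003, -1.0]]
wrist_force: [-1.3, -0.1, 6.7]
gripper_width: 0.558
```

Run:
```python
from h import *
a=save('scene','s3'); p=r.sense()['tcp_pos'];print(p)
d=r.cut_out('scene','bearing_center')[0];y,x=np.nonzero(d['pixels']);print(d['confidence'],x.min(),x.max(),y.min(),y.max())
u=proj('scene',[.4785,.1044,.04]).astype(int)
cv2.imwrite('pics/s3c.png',cv2.resize(a[u[1]-50:u[1]+50,u[0]-50:u[0]+50,::-1],(500,500),interpolation=3))
```

```text
[0.4785067  0.1044624  0.03203917]
0.88 316 345 297 325
```

View pics/s3c.png

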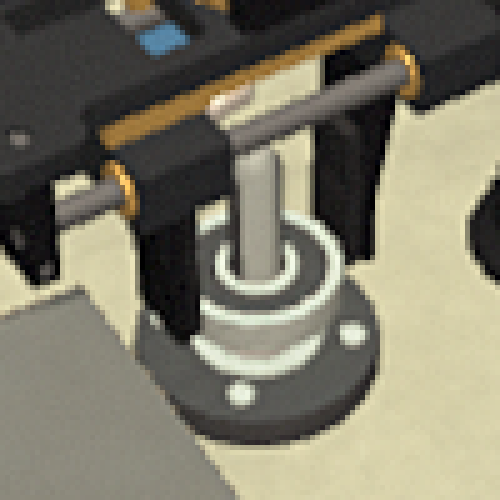

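The bearing is level on the shaft, about at the seat, and the force is starting to rise (6.7 N). I'll press on gently.

Emit:
carry_out --steps '[[[0,0,0.03],0],[[0,0,0.05],0],[[0,0,0.05],0]]'

```text
time_s: 13.95
tcp_pos: [0.4785, 0.1045, 0.0319]
ee_rot: [[0.0, -1.0, 0.003], [-1.0, -0.0, 0.002], [-0.002, -0.003, -1.0]]
wrist_force: [-2.0, 0.9, 6.8]
gripper_width: 0.557
```

Emit:
carry_out --steps '[[[0,0,0.03],0],[[0,0,0.05],0],[[0,0,0.05],0]]'

```text
time_s: 14.25
tcp_pos: [0.4785, 0.1045, 0.0317]
ee_rot: [[0.0, -1.0, 0.003], [-1.0, -0.0, 0.002], [-0.002, -0.003, -1.0]]
wrist_force: [-2.1, 0.0, 7.3]
gripper_width: 0.554
```

Emit:
carry_out --steps '[[[0,0,0.06],0],[[0,0,0.12],0],[[0,0,0.12],0]]'

```text
time_s: 14.55
tcp_pos: [0.4785, 0.1045, 0.031]
ee_rot: [[0.001, -1.0, 0.003], [-1.0, -0.001, 0.002], [-0.002, -0.003, -1.0]]
wrist_force: [-1.8, -0.2, 7.8]
gripper_width: 0.556
```

Emit:
carry_out --steps '[[[0,0,0.06],0],[[0,0,0.12],0],[[0,0,0.12],0]]'

```text
time_s: 14.85
tcp_pos: [0.4785, 0.1045, 0.0306]
ee_rot: [[0.001, -1.0, 0.003], [-1.0, -0.001, 0.002], [-0.002, -0.003, -1.0]]
wrist_force: [-3.5, 0.9, 11.2]
gripper_width: 0.556
```

Emit:
carry_out --steps '[[[0,0,0.04],0],[[0,0,0.04],0],[[0,0,0.04],0],[[0,0,0.04],0]]' --gripper 0.7

```text
time_s: 15.25
tcp_pos: [0.4783, 0.1043, 0.0297]
ee_rot: [[0.001, -1.0, 0.003], [-1.0, -0.001, 0.002], [-0.002, -0.003, -1.0]]
wrist_force: [-0.0, -0.9, 0.9]
gripper_width: 0.81
```

Emit:
carry_out --steps '[[[0,0,-2],0],[[0,0,-5],0],[[0,0,-8.5],0],[[0,0,-9.5],0],[[-2,-0.7,-10],0],[[-5,-1.7,-10],0],[[-9,-3.1,-10],0],[[-13,-4.5,-10],0],[[-17,-5.9,-10],0],[[-21,-7.3,-10],0],[[-25,-8.7,-8],0],[[-27.1,-9.35,-6],0],[[-27.1,-9.35,-6],0],[[-27.1,-9.35,-6],0]]' --gripper 1

```text
time_s: 16.65
tcp_pos: [0.5706, 0.3748, 0.0886]
ee_rot: [[0.001, -1.0, 0.0], [-1.0, -0.001, -0.001], [0.001, -0.0, -1.0]]
wrist_force: [-0.2, -0.8, 1.5]
gripper_width: 0.999
```

Run:
```python
from h import *
look('spacer_center','w3')
d=r.cut_out('wrist','spacer_center')
if d:
    y,x=np.nonzero(d[0]['pixels']);print(x.min(),x.max(),y.min(),y.max())
print('bottle',ray('scene',(394,214),.0).round(3))
a=save('scene','s4')
u=proj('scene',[.4785,.1044,.04]).astype(int)
w=cv2.imread('pics/w3.png')
cv2.imwrite('pics/c4.png',np.hstack([cv2.resize(a[u[1]-40:u[1]+40,u[0]-30:u[0]+30,::-1],(360,480),interpolation=3),w[:,160:560]]))
```

```text
t 16.65 tcp [0.5706 0.3748 0.0886] yaw -89.92 w 0.999 F [-0.2 -0.8  1.5] j [ 47.  34.  -0.   0. -56. -47.]
tcp px [319. 290.]
spacer_center [0.5736 0.3778 0.007 ] 0.82 shift cm [-0.3  -0.3   8.16]
294 342 219 269
bottle [0.743 0.291 0.   ]
```

View pics/c4.png

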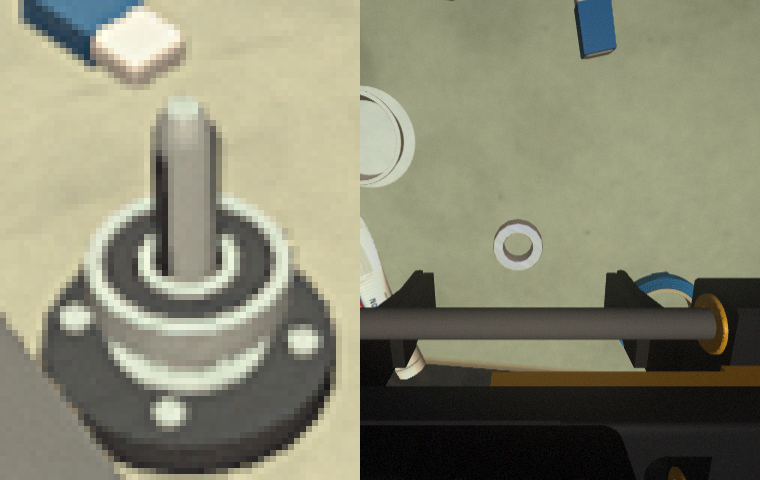

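Left crop: the bearing sits level and low on the collar. Right: the spacer is at wrist px (318,244), with the cup and tube to the left, clear of the fingers.

Run:
```python
from h import *
print(ray('wrist',(318,244.2),.013).round(4),r.sense()['tcp_pos'].round(4))
```

```text
[0.5724 0.3736 0.013 ] [0.5717 0.3746 0.0917]
```

Emit:
carry_out --steps '[[[0,-0.05,2.5],0],[[0,-0.05,5],0],[[0,-0.05,7],0],[[0,-0.05,8],0],[[0,-0.05,8.7],0],[[0,-0.05,8.7],0],[[0,-0.05,8.7],0]]' --gripper 0.5

```text
time_s: 17.55
tcp_pos: [0.5732, 0.3752, 0.0059]
ee_rot: [[0.0, -1.0, 0.005], [-1.0, -0.0, 0.004], [-0.004, -0.005, -1.0]]
wrist_force: [-0.2, 0.1, 0.5]
gripper_width: 0.751
```

Emit:
carry_out --steps '[[[0,0,0],0],[[0,0,0],0],[[0,0,0],0],[[0,0,0],0],[[0,0,0],0],[[0,0,0],0],[[0,0,0],0]]' --gripper -1

```text
time_s: 18.25
tcp_pos: [0.5731, 0.3752, 0.0061]
ee_rot: [[0.0, -1.0, 0.005], [-1.0, -0.0, 0.004], [-0.004, -0.005, -1.0]]
wrist_force: [-1.3, -0.3, 1.8]
gripper_width: 0.4
```

Emit:
carry_out --steps '[[[0,0,-2],0],[[0,0,-5],0],[[0,0,-8.5],0],[[1,0.3,-10.5],0],[[4,1.4,-11],0],[[8,2.8,-11],0],[[12,4.2,-11],0],[[16,5.6,-11],0],[[20,7,-11],0],[[24,8.4,-11],0],[[26,9.1,-11],0],[[27.1,9.45,-11],0],[[27.1,9.45,-11],0],[[27.1,9.45,-11],0]]'

```text
time_s: 19.65
tcp_pos: [0.4792, 0.1048, 0.1147]
ee_rot: [[0.001, -1.0, 0.007], [-1.0, -0.001, 0.005], [-0.005, -0.007, -1.0]]
wrist_force: [1.0, -0.5, -1.1]
gripper_width: 0.399
```

Run:
```python
from h import *
look('spacer_center')
for cam in('wrist','scene'):
    if cam=='scene': save('scene','s5')
    d=r.cut_out(cam,'spacer_center')
    if d:
        y,x=np.nonzero(d[0]['pixels']);print(cam,x.min(),x.max(),y.min(),y.max(),'col-centre tgt',proj(cam,[.4784,.1036,.127]).round(1))
```

```text
t 19.65 tcp [0.4792 0.1048 0.1147] yaw -89.94 w 0.399 F [ 1.  -0.5 -1.1] j [ 31.  15. -27.  -0. -47. -31.]
tcp px [318. 291.]
spacer_center [0.4806 0.1041 0.1138] 0.93 shift cm [ 0.07 -0.14  0.09]
wrist 283 355 253 306 col-centre tgt [319.  299.8]
scene 319 339 253 277 col-centre tgt [326.9 259.1]
```

Emit:
carry_out --steps '[[[0.03,0.1,1],0],[[0.04,0.1,2],0],[[0.05,0.1,2.5],0],[[0.05,0.1,3],0],[[0.05,0.12,3.5],0],[[0.05,0.12,4],0],[[0.05,0.12,4.4],0]]'

```text
time_s: 20.6
tcp_pos: [0.4775, 0.1043, 0.0699]
ee_rot: [[0.001, -1.0, 0.005], [-1.0, -0.001, 0.004], [-0.004, -0.005, -1.0]]
wrist_force: [0.3, -0.2, -0.4]
gripper_width: 0.4
```

Emit:
carry_out --steps '[[[0,0,0.4],0],[[0,0,0.8],0],[[0,0,1.2],0],[[0,0,1.6],0],[[0,0,1.8],0],[[0,0,1.8],0]]'

```text
time_s: 21.2
tcp_pos: [0.4774, 0.1043, 0.0516]
ee_rot: [[0.001, -1.0, 0.005], [-1.0, -0.001, 0.004], [-0.004, -0.005, -1.0]]
wrist_force: [-0.3, 0.5, -0.1]
gripper_width: 0.401
```

Emit:
carry_out --steps '[[[0,-0.08,0.15],0],[[0,-0.08,0.3],0],[[0,-0.08,0.4],0],[[0,-0.08,0.45],0]]'

```text
time_s: 21.6
tcp_pos: [0.4782, 0.1043, 0.047]
ee_rot: [[0.001, -1.0, 0.005], [-1.0, -0.001, 0.004], [-0.004, -0.005, -1.0]]
wrist_force: [-0.3, -0.0, -0.1]
gripper_width: 0.396
```

Emit:
carry_out --steps '[[[0,0,0.05],0],[[0,0,0.1],0],[[0,0,0.1],0]]'

```text
time_s: 21.9
tcp_pos: [0.4782, 0.1042, 0.0459]
ee_rot: [[0.001, -1.0, 0.004], [-1.0, -0.001, 0.003], [-0.003, -0.004, -1.0]]
wrist_force: [0.3, -0.0, -1.0]
gripper_width: 0.402
```

Emit:
carry_out --steps '[[[0,0,0.05],0],[[0,0,0.1],0],[[0,0,0.1],0]]'

```text
time_s: 22.2
tcp_pos: [0.4781, 0.1042, 0.0449]
ee_rot: [[0.001, -1.0, 0.004], [-1.0, -0.001, 0.003], [-0.003, -0.004, -1.0]]
wrist_force: [-0.3, 0.2, -0.6]
gripper_width: 0.396
```

Emit:
carry_out --steps '[[[0,0,0.05],0],[[0,0,0.1],0],[[0,0,0.1],0]]'

```text
time_s: 22.5
tcp_pos: [0.4781, 0.1042, 0.0438]
ee_rot: [[0.001, -1.0, 0.004], [-1.0, -0.001, 0.003], [-0.003, -0.004, -1.0]]
wrist_force: [-1.2, -0.6, -0.5]
gripper_width: 0.395
```

Emit:
carry_out --steps '[[[0,0,0.05],0],[[0,0,0.08],0],[[0,0,0.08],0]]'

```text
time_s: 22.8
tcp_pos: [0.4782, 0.1043, 0.0436]
ee_rot: [[0.002, -1.0, 0.005], [-1.0, -0.002, 0.003], [-0.003, -0.005, -1.0]]
wrist_force: [-1.2, 0.1, 6.0]
gripper_width: 0.396
```

Emit:
carry_out --steps '[[[0,0,0.0],0],[[0,0,0.0],0],[[0,0,0],0],[[0,0,0],0]]' --gripper 0.5

```text
time_s: 23.2
tcp_pos: [0.4782, 0.1042, 0.0434]
ee_rot: [[0.002, -1.0, 0.004], [-1.0, -0.002, 0.003], [-0.003, -0.004, -1.0]]
wrist_force: [0.2, -0.2, -0.8]
gripper_width: 0.674
```

Emit:
carry_out --steps '[[[0,0,-2],0],[[0,0,-5],0],[[0,0,-8.5],0],[[-0.5,-1,-9],0],[[-2,-3,-9],0],[[-4,-6,-9],0],[[-6,-9,-9],0],[[-8,-12,-7],0],[[-9.4,-13.7,-5],0],[[-9.4,-13.7,-5],0],[[-9.4,-13.7,-5],0]]'

```text
time_s: 24.3
tcp_pos: [0.6142, 0.1979, 0.0931]
ee_rot: [[0.002, -1.0, 0.002], [-1.0, -0.002, 0.002], [-0.002, -0.002, -1.0]]
wrist_force: [0.9, -0.4, -0.1]
gripper_width: 0.747
```

Run:
```python
from h import *
look('retainer_center','w4')
p=r.sense()['tcp_pos']
for d in r.cut_out('wrist','retainer_center'):
    y,x=np.nonzero(d['pixels']);c=((x.min()+x.max())/2,(y.min()+y.max())/2);print(d['confidence'].__round__(2),x.min(),x.max(),y.min(),y.max(),ray('wrist',c,.006).round(4),'w',np.linalg.norm(ray('wrist',(x.min(),c[1]),.004)-ray('wrist',(x.max()+1,c[1]),.004)).round(4))
a=save('scene','s6')
u=proj('scene',[.4785,.1044,.04]).astype(int)
w=cv2.imread('pics/w4.png')
cv2.imwrite('pics/c6.png',np.hstack([cv2.resize(a[u[1]-40:u[1]+40,u[0]-30:u[0]+30,::-1],(360,480),interpolation=3),w[:,160:560]]))
```

```text
t 24.3 tcp [0.6142 0.1979 0.0931] yaw -89.91 w 0.747 F [ 0.9 -0.4 -0.1] j [ 32.  30.  -6.  -0. -54. -32.]
tcp px [319. 290.]
retainer_center [0.6159 0.1969 0.0073] 0.81 shift cm [ 0.12 -0.15  8.58]
retainer_center [0.5817 0.099  0.0121] 0.61 shift cm [9.9  3.28 8.07]
0.97 294 345 213 263 [0.6145 0.1954 0.006 ] w 0.0397
0.9 326 409 51 140 [0.5822 0.0948 0.006 ] w 0.0573
0.19 498 574 60 149 [0.4674 0.1003 0.006 ] w 0.0527
```

View pics/c6.png

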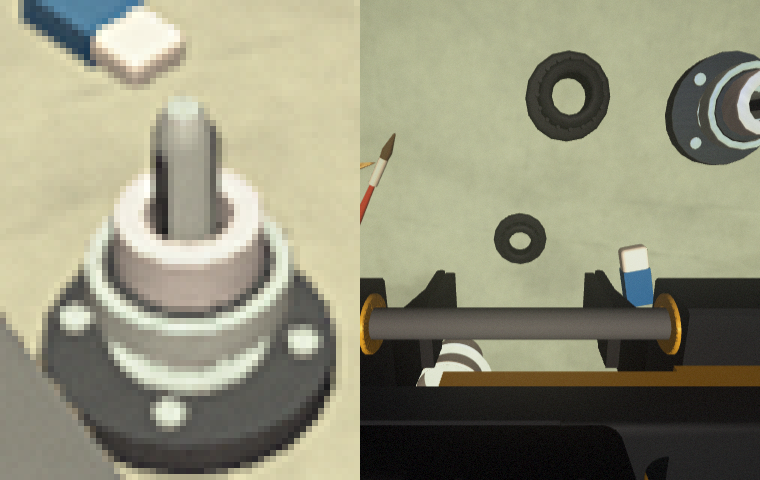

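Left: the spacer sits squarely on the bearing. Right: the small retainer is at wrist px (320,238), 39.7 mm wide, so it's the 40 mm one. The large one at (409,95) is 57 mm.

Emit:
carry_out --steps '[[[0.15,-0.05,2.5],0],[[0.15,-0.05,5],0],[[0.15,-0.05,7],0],[[0.15,-0.05,8],0],[[0.15,-0.05,8.5],0],[[0.15,-0.05,8.5],0],[[0.15,-0.05,8.5],0]]'

```text
time_s: 25.2
tcp_pos: [0.6164, 0.1971, 0.012]
ee_rot: [[0.002, -1.0, 0.008], [-1.0, -0.002, 0.005], [-0.005, -0.008, -1.0]]
wrist_force: [-0.2, -0.6, 0.1]
gripper_width: 0.752
```

Emit:
carry_out --steps '[[[0,0,0],0],[[0,0,0],0],[[0,0,0],0],[[0,0,0],0],[[0,0,0],0],[[0,0,0],0],[[0,0,0],0],[[0,0,0],0]]' --gripper -1

```text
time_s: 26.0
tcp_pos: [0.6163, 0.1971, 0.012]
ee_rot: [[0.002, -1.0, 0.008], [-1.0, -0.002, 0.005], [-0.005, -0.008, -1.0]]
wrist_force: [-0.7, -0.7, 0.8]
gripper_width: 0.31
```

Only 4 mm of the boss is gripped, so I'll reopen, go 4 mm lower and grip again.

Emit:
carry_out --steps '[[[0,0,0],0],[[0,0,0],0],[[0,0,0],0],[[0.04,0.06,0.2],0],[[0.04,0.06,0.4],0],[[0.04,0.06,0.4],0],[[0.04,0.06,0.4],0]]' --gripper 0.3

```text
time_s: 26.7
tcp_pos: [0.6157, 0.1967, 0.0077]
ee_rot: [[0.002, -1.0, 0.007], [-1.0, -0.002, 0.005], [-0.005, -0.007, -1.0]]
wrist_force: [0.0, -0.2, 0.3]
gripper_width: 0.651
```

Emit:
carry_out --steps '[[[0,0,0],0],[[0,0,0],0],[[0,0,0],0],[[0,0,0],0],[[0,0,0],0],[[0,0,0],0],[[0,0,0],0]]' --gripper -1

```text
time_s: 27.4
tcp_pos: [0.6157, 0.1967, 0.0078]
ee_rot: [[0.002, -1.0, 0.007], [-1.0, -0.002, 0.005], [-0.005, -0.007, -1.0]]
wrist_force: [-0.2, -0.6, 0.3]
gripper_width: 0.319
```

Emit:
carry_out --steps '[[[0,0,-2],0],[[0,0,-5],0],[[0,0,-8.5],0],[[0.5,0.8,-10.5],0],[[2,3,-11.2],0],[[4,6,-11.2],0],[[6,9,-11.2],0],[[8,12,-11.2],0],[[9,13.3,-11.2],0],[[9.2,13.65,-11.2],0],[[9.2,13.65,-11.2],0],[[9.2,13.65,-11.2],0]]'

```text
time_s: 28.6
tcp_pos: [0.4797, 0.1047, 0.1186]
ee_rot: [[0.002, -1.0, 0.009], [-1.0, -0.002, 0.005], [-0.005, -0.009, -1.0]]
wrist_force: [0.4, -1.0, 0.6]
gripper_width: 0.319
```

Run:
```python
from h import *
look('retainer_center')
for d in r.cut_out('wrist','retainer_center'):
    y,x=np.nonzero(d['pixels']);print('wrist',d['confidence'].__round__(2),x.min(),x.max(),y.min(),y.max())
r.capture('scene')
for d in r.cut_out('scene','retainer_center'):
    y,x=np.nonzero(d['pixels']);print('scene',d['confidence'].__round__(2),x.min(),x.max(),y.min(),y.max())
p=r.sense()['tcp_pos'];print(p,'pred scene',proj('scene',p+[0,0,.008]),'w',proj('wrist',p+[0,0,.008]))
```

```text
t 28.6 tcp [0.4797 0.1047 0.1186] yaw -89.88 w 0.319 F [ 0.4 -1.   0.6] j [ 31.  15. -27.   0. -48. -31.]
tcp px [318. 291.]
retainer_center [0.5838 0.0992 0.0109] 0.87 shift cm [  0.62 -10.31  10.86]
retainer_center [0.5875 0.0009 0.0075] 0.77 shift cm [ 10.46 -10.66  11.15]
retainer_center [0.4809 0.1038 0.1198] 0.61 shift cm [ 0.09 -0.12 -0.12]
wrist 0.87 139 217 47 129
wrist 0.86 161 231 186 254
wrist 0.57 286 355 249 307
scene 0.78 322 340 254 275
scene 0.62 370 406 285 316
[0.47900696 0.1043126  0.11808203] pred scene [327.02153719 259.2522795 ] w [318.18444462 298.12618486]
```

Emit:
carry_out --steps '[[[0.04,0.1,1],0],[[0.04,0.1,2.0],0],[[0.04,0.1,2.5],0],[[0.04,0.1,2.8],0],[[0.04,0.1,3.1],0],[[0.04,0.1,3.4],0],[[0.04,0.1,3.4],0]]'

```text
time_s: 29.55
tcp_pos: [0.4781, 0.104, 0.0838]
ee_rot: [[0.002, -1.0, 0.007], [-1.0, -0.002, 0.004], [-0.004, -0.007, -1.0]]
wrist_force: [-0.1, -0.4, 0.8]
gripper_width: 0.321
```

Emit:
carry_out --steps '[[[0,0,0.12],0],[[0,0,0.24],0],[[0,0,0.36],0],[[0,0,0.48],0],[[0,0,0.6],0],[[0,0,0.72],0],[[0,0,0.84],0],[[0,0,0.96],0]]'

```text
time_s: 30.35
tcp_pos: [0.4784, 0.1042, 0.0742]
ee_rot: [[0.002, -1.0, 0.007], [-1.0, -0.002, 0.005], [-0.005, -0.007, -1.0]]
wrist_force: [1.5, 0.8, -0.0]
gripper_width: 0.316
```

Emit:
carry_out --steps '[[[0,0,0.12],0],[[0,0,0.24],0],[[0,0,0.36],0],[[0,0,0.48],0],[[0,0,0.6],0],[[0,0,0.7],0]]'

```text
time_s: 30.95
tcp_pos: [0.4785, 0.1042, 0.0671]
ee_rot: [[0.002, -1.0, 0.007], [-1.0, -0.002, 0.005], [-0.005, -0.007, -1.0]]
wrist_force: [0.2, 1.4, 0.8]
gripper_width: 0.318
```

Little friction is felt here (about 1 N), so I'll check before pressing.

Run:
```python
from h import *
p=r.sense();print(p['tcp_pos'],p['wrist_force'])
a=save('scene','s7');b=save('side','d7')
u=proj('scene',[.4785,.1044,.055]).astype(int);v=proj('side',[.4785,.1044,.055]).astype(int)
cr=lambda im,u:cv2.resize(im[u[1]-40:u[1]+40,u[0]-40:u[0]+40,::-1],(400,400),interpolation=3)
cv2.imwrite('pics/c7.png',np.hstack([cr(a,u),cr(b,v)]))
print(p['moment'], r.sense()['wrist_force'])
```

```text
[0.47849038 0.1041965  0.06714477] [0.24573972 1.44777752 0.81532457]
[ 0.18603037 -0.08247228 -0.06291967] [ 1.4452568   0.65448705 -0.37386931]
```

View pics/c7.png

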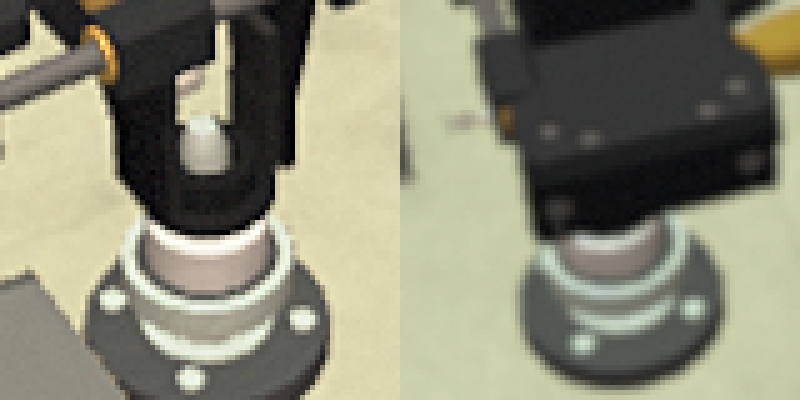

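The retainer is on the shaft, flange down, a few mm above the spacer. I'll continue slowly.

Emit:
carry_out --steps '[[[0,0,0.08],0],[[0,0,0.16],0],[[0,0,0.24],0],[[0,0,0.3],0]]'

```text
time_s: 31.45
tcp_pos: [0.4785, 0.1043, 0.064]
ee_rot: [[0.002, -1.0, 0.007], [-1.0, -0.002, 0.005], [-0.005, -0.007, -1.0]]
wrist_force: [1.2, 0.5, 0.8]
gripper_width: 0.316
```

Emit:
carry_out --steps '[[[0,0,0.05],0],[[0,0,0.1],0]]'

```text
time_s: 31.65
tcp_pos: [0.4785, 0.1043, 0.063]
ee_rot: [[0.002, -1.0, 0.007], [-1.0, -0.002, 0.005], [-0.005, -0.007, -1.0]]
wrist_force: [0.6, 0.1, 0.9]
gripper_width: 0.316
```

Emit:
carry_out --steps '[[[0,0,0.05],0],[[0,0,0.1],0]]'

```text
time_s: 31.85
tcp_pos: [0.4785, 0.1043, 0.062]
ee_rot: [[0.002, -1.0, 0.007], [-1.0, -0.002, 0.005], [-0.005, -0.007, -1.0]]
wrist_force: [0.6, 0.8, 1.5]
gripper_width: 0.318
```

Emit:
carry_out --steps '[[[0,0,0.05],0],[[0,0,0.1],0]]'

```text
time_s: 32.05
tcp_pos: [0.4786, 0.1043, 0.0614]
ee_rot: [[0.002, -1.0, 0.007], [-1.0, -0.002, 0.004], [-0.004, -0.007, -1.0]]
wrist_force: [-0.5, 1.2, 7.5]
gripper_width: 0.318
```

Emit:
carry_out --steps '[[[0,0,0.05],0],[[0,0,0.1],0],[[0,0,0.1],0]]'

```text
time_s: 32.35
tcp_pos: [0.4787, 0.1043, 0.0613]
ee_rot: [[0.003, -1.0, 0.008], [-1.0, -0.003, 0.004], [-0.004, -0.008, -1.0]]
wrist_force: [-1.9, 0.9, 8.5]
gripper_width: 0.318
```

Emit:
carry_out --steps '[[[0,0,0.06],0],[[0,0,0.12],0],[[0,0,0.12],0]]'

```text
time_s: 32.65
tcp_pos: [0.4787, 0.1043, 0.0611]
ee_rot: [[0.003, -1.0, 0.008], [-1.0, -0.003, 0.004], [-0.004, -0.008, -1.0]]
wrist_force: [-2.8, 0.6, 9.4]
gripper_width: 0.322
```

Emit:
carry_out --steps '[[[0,0,0.08],0],[[0,0,0.15],0],[[0,0,0.15],0]]'

```text
time_s: 32.95
tcp_pos: [0.4787, 0.1043, 0.0608]
ee_rot: [[0.004, -1.0, 0.008], [-1.0, -0.004, 0.004], [-0.004, -0.008, -1.0]]
wrist_force: [-3.0, 0.6, 10.5]
gripper_width: 0.322
```

Emit:
carry_out --steps '[[[0,0.04,0.12],0],[[0,0.04,0.22],0],[[0,0.04,0.22],0]]'

```text
time_s: 33.25
tcp_pos: [0.4788, 0.1043, 0.0606]
ee_rot: [[0.005, -1.0, 0.009], [-1.0, -0.005, 0.004], [-0.004, -0.009, -1.0]]
wrist_force: [-4.0, 1.0, 15.6]
gripper_width: 0.318
```

Run:
```python
from h import *
s=r.sense();print(s['tcp_pos'],s['wrist_force'])
a=save('scene','s8');save('wrist','w8')
```

```text
[0.47876571 0.10431216 0.06062839] [-3.98092036  1.00485033 15.58823588]
```

Emit:
carry_out --steps '[[[0,0,0.05],0],[[0,0,0.03],0],[[0,0,0],0],[[0,0,0],0],[[0,0,0],0]]' --gripper 0.3

```text
time_s: 33.85
tcp_pos: [0.4785, 0.1041, 0.0603]
ee_rot: [[0.004, -1.0, 0.009], [-1.0, -0.004, 0.003], [-0.003, -0.009, -1.0]]
wrist_force: [-0.2, 0.4, 0.2]
gripper_width: 0.626
```

Emit:
carry_out --steps '[[[0,0,-1],0],[[0,0,-3],0],[[0,0,-6],0],[[0,0,-9],0],[[-1,-2,-10],0],[[-1,-5,-10],0],[[-1,-9,-10],0],[[-1,-13,-10],0],[[-1,-13,-10],0],[[-1,-13,-10],0]]'

```text
time_s: 34.85
tcp_pos: [0.6076, 0.1141, 0.1608]
ee_rot: [[0.003, -1.0, 0.007], [-1.0, -0.003, 0.003], [-0.003, -0.007, -1.0]]
wrist_force: [0.2, 0.0, -0.3]
gripper_width: 0.65
```

Run:
```python
from h import *
print(r.sense()['time_s'],r.sense()['wrist_force'])
a=save('scene','s9');b=save('side','d9')
u=proj('scene',[.4785,.1044,.045]).astype(int);v=proj('side',[.4785,.1044,.045]).astype(int)
cr=lambda im,u:cv2.resize(im[u[1]-36:u[1]+36,u[0]-30:u[0]+30,::-1],(400,480),interpolation=3)
cv2.imwrite('pics/c9.png',np.hstack([cr(a,u),cr(b,v)]))
# predicted silhouette rows along scene camera: heights
for z in(.0256,.0376,.0536,.0696): print(z,proj('scene',[.4785,.1044,z]).round(1))
for cam in('scene','side'):
  print(cam,[(np.round(d['centre'],4),round(d['confidence'],2)) for t in('bearing_center','spacer_center','retainer_center','cup','eraser') for d in r.place_of(cam,t)])
```

```text
34.85 [ 0.24329555  0.00216535 -0.34364413]
0.0256 [328.  314.2]
0.0376 [327.9 308.1]
0.0536 [327.7 299.8]
0.0696 [327.5 291.2]
scene [(array([0.4781, 0.1049, 0.0318]), 0.59), (array([0.4773, 0.1017, 0.0432]), 0.72), (array([0.4793, 0.1022, 0.0638]), 0.84), (array([0.5838, 0.1004, 0.0111]), 0.8), (array([6.655e-01, 3.016e-01, 5.000e-04]), 0.65), (array([0.4806, 0.1087, 0.088 ]), 0.58), (array([ 0.5257,  0.226 , -0.005 ]), 0.56)]
side [(array([0.48  , 0.1092, 0.0343]), 0.59), (array([0.484 , 0.1033, 0.0445]), 0.59), (array([0.479 , 0.1023, 0.0631]), 0.48), (array([ 0.5879, -0.0017,  0.0144]), 0.43), (array([0.667 , 0.3028, 0.005 ]), 0.67), (array([ 0.5219,  0.2257, -0.0006]), 0.67)]
```

View pics/c9.png

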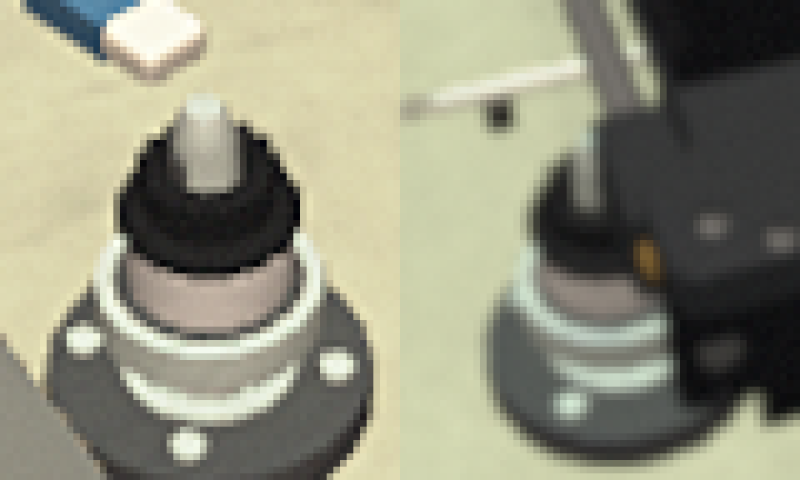

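```bash
python3 -c "
from station import r
print(r.finish_job(), r.sense()['time_s'])"
```

```text
the job is handed in; nothing more can be done
the job is handed in; nothing more can be done
```

The hub is rebuilt in the order asked and handed in at about 35 s, well inside the 64 s limit; no verdict was reported.

- **Bearing:** It slid down with about 4–5 N of rubbing. It met the seat with its underside about 27 mm above the table and was pressed to about 11–12 N, roughly 1.5 mm into the spring.
- **Spacer:** It went on freely and met the bearing at the expected height, with a 6 N touch.
- **Retainer:** I used the smallest of the three, measured at about 40 mm across the flange; the other two are about 55–57 mm. It went on flange down and met the spacer at the height predicted from the spacer contact. I pressed it to 15.6 N.

**Last checks:** In the scene picture the stack is level and no gaps show; the gripper half-hides it in the side view. The detected part heights fit a closed stack. The cup and eraser are where they were.

**What disagreed:** The retainer slid with only about 1–1.5 N before contact, less than the 4–8 N expected. I can't explain this. The seat's remaining spring load is inferred from the press forces and travel; I didn't measure it after letting go.

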